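# Hook the small tray into the slotted post and press it home

### The job

Hang the small aluminium tray on the slotted post under the clear shelf: put its two hooks through the lowest pair of slots, then press it down until it snaps fully home and sits there level, and let go. Leave everything else on the counter and on the shelf where it is.

Things in the scene. Friction and masses are not known exactly. Their poses are not given: they have to be found in the camera images.
- tray: The loose hook-on tray of bent 3 mm aluminium sheet, about 0.17 kg, standing on its flat bottom. Origin: centre of its underside; +x towards its hooks, z up. Open top. Outside 90 mm long (x -45 to 45), 50 mm wide (y -25 to 25). Side walls 36 mm high, front wall (x = -45) 22 mm high. The back plate (x 42 to 45) is 68 mm high and carries two hooks on its outer face.
- tray_hook (a point): Point midway between the tray's two hooks, at (47.5, 0, 54) mm in the tray's frame; axes as the tray's. The hooks are at y = -14 and 14, each 5 mm wide: a neck at z 54 to 62 runs out from x = 45 to 53; a lip (x 50 to 53) hangs from its end down to z = 40.5, with a round bead of 5 mm diameter at its foot, out to x = 55. The gap from back plate to lip is 5 mm.
- post: The fixed slotted post. Grey painted steel; foot 130 (x) by 110 (y) by 8 mm; origin: centre of the foot's underside, z up. On it an upright channel 62 mm wide, 304 mm high, its 3 mm front plate at x 30 to 33, facing the post's -x: to the robot's right. Slots in three rows of two, at y = -14 and 14, each 10 mm wide and 28 mm high; lower edges at z = 120, 170 and 220 mm. The lowest row is the tray's.
- post_seat (a point): Point midway between the two lowest slots, (31.5, 0, 120) mm in the post's frame: height of the slots' lower edge, mid-plate; axes as the post's. Hang the tray with its +x along the post's. Enter level with tray_hook 14 to 19 mm above this point until the back plate meets the post, then go straight down. Home: tray_hook at this point, but for play of 1 mm in x and 2.5 mm in y.
- shelf_front (a point): Middle of the front edge of the clear acrylic shelf fixed to the post, at its underside: (-55, 0, 268) mm in the post's frame. The shelf is 100 mm wide (y), 5 mm thick, and reaches from here back to the post, leaving no room for a gripper straight above the tray's place. Under it two thin arms (y = -14, 14; z 258 to 268; x -30 to 27) and a 50 mm wide bracket plate (x 27 to 30, down to z = 205).
- leaf (a joint): Bowed leaf spring behind the post's plate, in m: 0 at rest, positive pushed back (+x of the post), at most 0.006. Over the last 11 mm of the tray's way down its beads push the leaf back, which takes about 4 to 10 N downwards (its weight alone does not do it; pressed far out from the back plate it may bind); some 3 to 5 mm above home the beads pass the bow and the leaf then holds the tray down.
- divided_tray: Bystander: clear acrylic tray, 110 by 140 by 30 mm, in six compartments. Origin: centre of its underside.
- charger: Bystander: graphite plastic charging base with two round wells, 70 by 95 by 26 mm. Origin: centre of its underside.
- drying_box: Bystander: white plastic drying box with a round press button on its lid, 105 by 105 by 71 mm. Origin: centre of its underside.
- pill_tube: Bystander: aluminium pill tube with a screw top, 24 mm across and 76 mm high, standing on the clear shelf. Origin: centre of its underside.
- hedgehog: Bystander: brown ceramic hedgehog with reading glasses on its snout, about 135 by 112 by 80 mm. Origin: centre of its underside.
- mug: Bystander: white mug, 80 mm across and 92 mm high. Origin: centre of its underside.
- lotion: Bystander: white bottle, 52 mm across and 140 mm high. Origin: centre of its underside.
- brush: Bystander: small white cleaning brush lying on the counter, 115 mm long. Origin: under its middle.
Things that resemble listed ones, but are neither listed nor needed, are in the scene too. What is shaped like the tray but orange is not meant.

How it is judged:
By the outcome, as a careful person would: the job done as asked, in the order asked, and still so for the second after the job is handed in, with the robot touching nothing.
It also fails if it takes over 51 s, if anything falls off the work surface, if the arm or the gripper's body presses on something with over 40 N, if the wrist force passes 120 N, or if a joint passes its speed limit or range.

### The arm

A 6-joint arm with a two-finger parallel gripper is mounted at the origin on the work surface. World frame = base frame: x ahead of the robot, y to its left, z up, the work surface at z = 0. Lengths are in mm, angles in degrees, forces in N, time in s.
With the tool pointing down it reaches from about 300 to 850 mm from the base axis. Payload 4.2 kg.
Tool frame: the origin (TCP) lies on the centre line of the jaws, within the pads' length; the fingertips stand 8 mm ahead of it and the grasp point (between the pads) lies 11 mm behind it; z points along the fingers, y is the line along which they close (so a half turn about z gives the same grasp; the last joint's range is limited). The gripper opens to 91 mm and grips with 3 to 60 N. Pads are 32 mm wide; open, the fingers measure 118 mm over their backs; the gripper's body (76 mm by 178 mm) begins 60 mm behind the grasp point.
Start: joints at [-75.057, 18.312, 89.639, -0, 72.044, -1.146], TCP at [159.349, -552.495, 221.976] pointing down, gripper open.
Joint ranges: [-177.97, 177.97], [-48.28, 115.42], [12.27, 149.76], [-77.06, 257.06], [2.81, 150.46], [-146.56, 146.56]. Speed limits (degrees/s): [147.25, 147.25, 180, 180, 180, 180].

### API

Orientations are given as [roll, pitch, yaw] about the fixed x, y, z axes, in that order (R = Rz(yaw) Ry(pitch) Rx(roll)).
In Python, from workcell import telemetry, eyes, ticket gives the robot as it stands. The module is installed in compiled form; this text tells all that it offers.
- The arm moves only by the shell command python3 -m crank 'ROWS' [OPENING] [FORCE]. ROWS is JSON, a list of rows, each an object of numbers: "dx", "dy", "dz": the shift along the world's x, y, z normalised to -1 to 1, where 1 is 80 cm; "yaw": the turn about the world's z normalised to -1 to 1, where 1 is 5 degrees. A call has 1 to 10 rows; each row shifts and turns the commanded pose from where the row before left it; what a row does not reach is not made up. A row lasts 1/8 s, in which the tool goes at most 62.5 mm and 10.7 degrees, less where a joint would pass 70% of its speed; a pose out of reach is approached as far as the arm can. A call with a number of a shift or a turn outside -1 to 1 is refused whole. A call with a gripper value outside its range is refused whole. OPENING is the opening, from 0 (shut) to 1 (fully open), set as the call begins (- or left out, the last holds). The fingers move at their own pace and stop on an object; FORCE is the grip in N (left out, the last holds). Time passes only in rows, so rows that do not move let the fingers close. It gives the time, the measured TCP pose, the force, the opening and the grip force at its end, in the units of the state.
- telemetry.state(): the state, without advancing time (a new reading comes with each control period).
- eyes.grab_frame(name): name is "scene" or "top" or "wrist"; returns the picture (420x560x3 uint8, red, green, blue); there is no depth.
- eyes.calibration(name): a dict with "camera_matrix" (3x3 intrinsics, pixels), "k1" (the pictures are not rectified: a ray, as slopes to the right and down, at radius r is drawn at 1 + k1 r^2 times it, then the intrinsics apply), "world_from_camera" (4x4, takes a point from camera to world coordinates). Camera axes: x right, y down, z forward; pixel columns grow to the right and rows downward; lengths in mm; the calibration is good to about 2 mm. A picture is of the moment at which its call begins: read the wrist's pose just before it. calibration takes no time and is no camera call; for the wrist camera it gives the pose at the moment of the call.
- ticket.job_done(): hands the job in; it is judged then, once.
The state is a dict: "time_s": time; "qpos": joint angles; "qvel": joint speeds; "effort": joint torques, N m; "ee_pos": TCP position; "ee_rot": TCP orientation; "force": force on the tool from outside, world axes, zero at the start; "torque": the same for the moment, N m; "gripper_width": finger opening in mm; "gripper_force": force on a finger pad.
Only numpy, scipy, OpenCV 4.12 (cv2) and the standard library are available. Lean on these libraries where they do the work, as an engineer would, in place of code of your own. Each camera call takes 0.05 s, during which the arm holds its last target. There are 200 camera calls.

## Working session

There is one attempt and no reset: what is moved stays moved. The work goes in short steps, Python scripts to look and compute and a shell command to move; the robot and the scene stay as the last step left them, time stands still between calls to the robot, and variables do not carry over. Pictures are saved under pics/ and viewed, at most 12 in all, crops included, and the job is handed in when it is done.

```bash
mkdir -p pics; cat > h.py <<'E'
import numpy as np, cv2
from workcell import telemetry, eyes, ticket
def cam(n):
    c=eyes.calibration(n); return np.array(c["camera_matrix"]),c["k1"],np.array(c["world_from_camera"])
def proj(P,c):
    K,k,T=c; p=(np.atleast_2d(P)-T[:3,3])@T[:3,:3]; s=p[:,:2]/p[:,2:]
    s=s*(1+k*(s**2).sum(1,keepdims=True)); return s@K[:2,:2].T+K[:2,2]
def ray(uv,c):
    K,k,T=c; d=cv2.undistortPoints(np.array([[uv]],float),K,np.array([k,0,0,0.]))[0,0]
    v=T[:3,:3]@np.array([d[0],d[1],1]); return T[:3,3],v/np.linalg.norm(v)
def onz(uv,c,z):
    o,v=ray(uv,c); return o+v*(z-o[2])/v[2]
def tri(obs):
    A=0;b=0
    for uv,c in obs:
        o,v=ray(uv,c); M=np.eye(3)-np.outer(v,v); A=A+M; b=b+M@o
    return np.linalg.solve(A,b)
def save(n,f): im=eyes.grab_frame(n); cv2.imwrite(f,im[...,::-1]); return im
E
python3 - <<'E'
from h import *
for n in ("scene","top"):
    save(n,f"pics/{n}.png"); c=cam(n); print(n,c[0].round(1).tolist(),c[1],c[2].round(3).tolist())
print(telemetry.state())
E
```

```text
scene [[382.7, 0.0, 274.8], [0.0, 382.7, 211.2], [0.0, 0.0, 1.0]] -0.0369830485407427 [[0.309, 0.571, -0.761, 1395.481], [0.951, -0.191, 0.244, -309.059], [-0.006, -0.799, -0.602, 842.371], [0.0, 0.0, 0.0, 1.0]]
top [[422.5, 0.0, 273.6], [0.0, 422.5, 207.0], [0.0, 0.0, 1.0]] -0.09143524206595062 [[-0.028, -0.996, 0.085, 482.379], [-1.0, 0.027, -0.013, -23.997], [0.01, -0.085, -0.996, 1450.11], [0.0, 0.0, 0.0, 1.0]]
{'time_s': 0.1, 'qpos': array([-7.50584034e+01,  1.83476287e+01,  8.96992372e+01, -7.38864619e-04,
        7.20431851e+01, -1.14598117e+00]), 'qvel': array([-0.00963538, -0.04606364, -0.23849602, -0.04939318, -0.00052338,
        0.05741073]), 'effort': array([ 5.29760346e-04, -4.13332236e+01, -2.32510060e+01,  7.29946489e-02,
        4.22694243e-02, -5.28780561e-05]), 'ee_pos': array([ 159.22045999, -552.06422668,  221.20905297]), 'ee_rot': array([-1.79909953e+02, -1.09862728e-03,  1.60878052e+01]), 'force': array([ 0.11158394, -0.36287664, -0.1962619 ]), 'torque': array([ 0.01397694,  0.02393082, -0.00125041]), 'gripper_force': 0.0, 'gripper_width': 90.99032533023808}
```

View pics/scene.png

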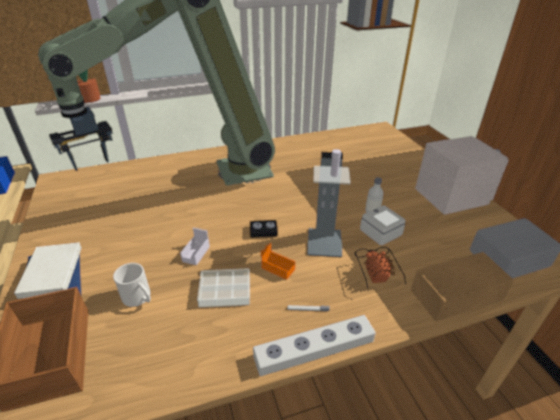

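View pics/top.png

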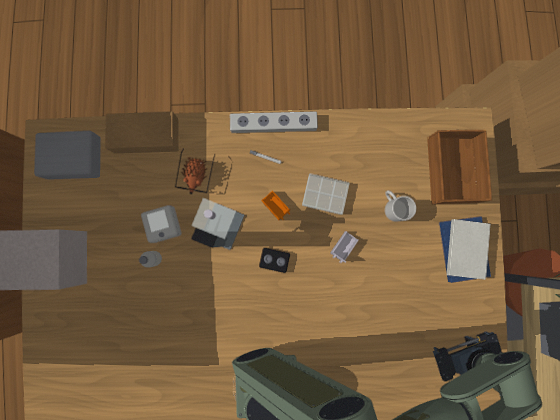

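The scene view shows the grey tray at scene (195,247) and top (345,247). The orange lookalike is at scene (278,262) and top (276,206), and the clear divided tray at top (327,194) is ruled out by its shape. I choose the grey one. The post is at scene (325,215) and top (217,223). Next, a close crop to check.

```bash
python3 - <<'E'
import cv2, numpy as np
s=cv2.imread('pics/scene.png');t=cv2.imread('pics/top.png')
z=lambda im,x,y,w,h,f:cv2.resize(im[y:y+h,x:x+w],None,fx=f,fy=f,interpolation=cv2.INTER_CUBIC)
a=np.vstack([z(s,170,222,50,50,6),z(t,320,222,50,50,6)])
b=z(s,290,145,70,120,5)
c=z(t,180,190,70,70,4)
b=cv2.copyMakeBorder(b,0,0,0,0,0)
out=np.zeros((600,800,3),np.uint8); out[:600,:300]=a; out[:600,300:650]=b; out[:280,650:800]=c[:280,:150]
out[300:580,650:800]=c[:280,130:280]
cv2.imwrite('pics/crop1.png',out)
E
```

```text
(no output)
```

View pics/crop1.png

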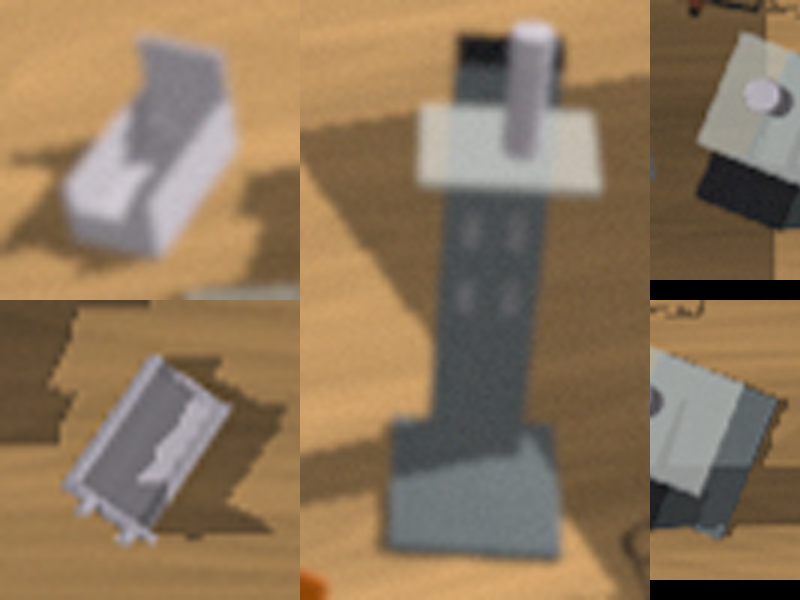

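Confirmed: it is grey aluminium, with two hooks at lower left in the top view, around (335,258) to (344,262). On the post, the two visible slot rows are the lower two, near scene (328,191) and (328,205). I'll fit planar poses to these pixels and look closely at the gripper itself, since clearance under the shelf is critical.

```bash
python3 - <<'E'
from h import *
from scipy.optimize import least_squares as LS
S,T=cam("scene"),cam("top")
def fit(obs,x0,fz=False):
    def f(p):
        a=p[2];R=np.array([[np.cos(a),-np.sin(a),0],[np.sin(a),np.cos(a),0],[0,0,1]])
        z=p[3] if fz else 0
        return np.concatenate([(proj(R@np.array(P,float)+[p[0],p[1],z],c)-uv).ravel() for P,uv,c in obs])
    r=LS(f,x0+([0] if fz else []),loss='soft_l1'); return r.x,r.fun.reshape(-1,2).round(1)
tr=[((-45,25,22),(358.3,240),T),((-45,-25,22),(345.8,232),T),((45,-25,68),(331,253),T),((45,25,68),(345,261.5),T),
 ((53,14,58),(341,262.5),T),
 ((-45,-25,22),(181.5,253),S),((-45,25,22),(195.5,260),S)]
# scene crop: back plate top corners (145,38),(222,55); front bottom (70,240),(155,257)
tr=tr[:5]+[((45,-25,68),(207.5,231.5),S),((45,25,68),(194,228.3),S)]
for a in (2.5,):
    x,r=fit(tr,[400,-270,a]); print('tray',x[:2],np.degrees(x[2]));print(r.tolist())
    x,r=fit(tr,[400,-270,a],True); print('tray fz',x[:2],np.degrees(x[2]),x[3])
po=[((30,14,184),(324.6,191),S),((30,-14,184),(333.4,191),S),((30,14,134),(323.4,204.6),S),((30,-14,134),(332,204.6),S),
 ((-55,50,268),(313,182.6),S),((-55,-50,268),(350,183.4),S),
 ((-65,55,8),(308,254),S),((-65,-55,8),(342,256),S)]
po2=[((-65,55,8),(245,215),T),((65,55,8),(230,249),T),((-55,50,273),(235,211),T),((-55,-50,273),(202.5,199),T)]
for o in (po,po+po2):
    x,r=fit(o,[440,150,2.7]); print('post',x[:2],np.degrees(x[2]));print(r.tolist())
    x,r=fit(o,[440,150,2.7],True); print('post fz',x[:2],np.degrees(x[2]),x[3])
save("wrist","pics/w0.png")
s=cv2.imread('pics/scene.png');t=cv2.imread('pics/top.png');w=cv2.imread('pics/w0.png')
z=lambda im,x,y,w,h,f:cv2.resize(im[y:y+h,x:x+w],None,fx=f,fy=f,interpolation=cv2.INTER_CUBIC)
out=np.zeros((600,800,3),np.uint8); out[:300,:400]=z(s,30,0,200,200,2)[60:360]; out[:300,400:800]=cv2.resize(w,(400,300)); out[300:600,:520]=z(t,320,320,208,100,2.5)[:300,:520].repeat(1,0) if 0 else cv2.resize(t[320:420,360:533],(520,300))
cv2.imwrite('pics/grip.png',out)
E
```

```text
tray [ 464.36464297 -276.80340219] 141.46148733427853
[[-0.5, -0.0], [0.2, -0.9], [1.4, -0.2], [-0.4, 0.5], [-1.0, -0.7], [-0.3, -1.0], [-0.6, -1.3]]
tray fz [ 463.48296245 -277.32311613] 141.69027805409002 -5.314053945005415
post [546.61847042 134.51711001] 1236.4189816877865
[[-0.3, 0.1], [0.0, 0.6], [-0.3, -0.3], [0.1, 0.2], [0.6, -0.2], [-0.0, 0.8], [-0.6, -0.5], [0.5, -0.4]]
post fz [552.58695594 131.33685574] 876.4152560931883 5.015520066022505
post [545.01686949 135.10259408] 156.48534133704527
[[-0.4, -0.2], [-0.0, 0.3], [-0.3, -0.6], [0.0, -0.2], [0.6, -0.5], [-0.1, 0.4], [-0.6, -0.9], [0.4, -0.8], [-0.8, -0.6], [-0.2, 0.8], [0.6, -0.4], [0.2, -1.7]]
post fz [543.63723948 135.77374046] 156.7533049561278 -2.2330661972575205
```

View pics/grip.png

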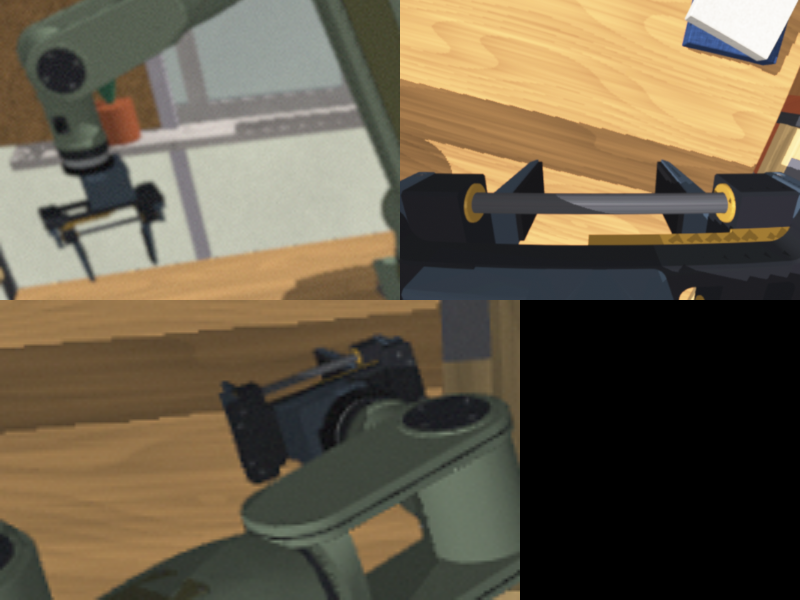

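The geometry matters here. A vertical tool cannot hold the tray at home, because the wrist (radius about 35 mm or more) would have to stand within about 16 mm of the tray front and the shelf edge is right there. The tool must lean about 15° or more away from the post. Rows offer only shifts and yaw, so I'll see how the arm behaves at the edge of its reach, where the tool may lean. First I turn the jaws tangential and go to the inner limit over the clear counter.

```bash
python3 -m crank '[{"dx":-0.006,"dy":0.024,"yaw":1},{"dx":-0.006,"dy":0.024,"yaw":1},{"dx":-0.006,"dy":0.024,"yaw":1},{"dx":-0.006,"dy":0.024,"yaw":1},{"dx":-0.006,"dy":0.024,"yaw":1},{"dx":-0.006,"dy":0.024,"yaw":1},{"dx":-0.006,"dy":0.024,"yaw":1},{"dx":-0.006,"dy":0.024,"yaw":1},{"dx":-0.006,"dy":0.024,"yaw":1},{"dx":-0.006,"dy":0.024,"yaw":1}]'
python3 -m crank '[{"yaw":1},{"yaw":1},{"yaw":1},{"yaw":1},{"yaw":1},{"yaw":1},{"yaw":1},{"yaw":1}]'; python3 -c "
from h import *;print(telemetry.state()['qpos'].round(1))"
```

```text
[-75.1  18.3  89.7   0.   72.   -1.1]validation failed for argument at $[0]...
validation failed for argument at $[0]...
```

```bash
python3 -m crank '[{"dx":0,"dy":0.024,"dz":0,"yaw":1}]'; python3 -m crank --help | head -20
```

```text
time_s: 0.28
ee_pos: [159.3, -533.7, 221.3]
ee_rot: [-180.0, 0.0, 21.2]
force: [-0.1, 0.7, 0.1]
gripper_width: 91.3
gripper_force: 0.0invalid input: not JSON, or not a number
```

All four numbers are needed in each row.

```bash
python3 -m crank '[{"dx":-0.006,"dy":0.024,"dz":0,"yaw":1},{"dx":-0.006,"dy":0.024,"dz":0,"yaw":1},{"dx":-0.006,"dy":0.024,"dz":0,"yaw":1},{"dx":-0.006,"dy":0.024,"dz":0,"yaw":1},{"dx":-0.006,"dy":0.024,"dz":0,"yaw":1},{"dx":-0.006,"dy":0.024,"dz":0,"yaw":1},{"dx":-0.006,"dy":0.024,"dz":0,"yaw":1},{"dx":-0.006,"dy":0.024,"dz":0,"yaw":1},{"dx":-0.006,"dy":0.024,"dz":0,"yaw":1},{"dx":0,"dy":0,"dz":0,"yaw":1}]'
python3 -m crank '[{"dx":0,"dy":0,"dz":0,"yaw":1},{"dx":0,"dy":0,"dz":0,"yaw":1},{"dx":0,"dy":0,"dz":0,"yaw":1},{"dx":0,"dy":0,"dz":0,"yaw":1},{"dx":0,"dy":0,"dz":0,"yaw":1},{"dx":0,"dy":0,"dz":0,"yaw":1},{"dx":0,"dy":0,"dz":0,"yaw":1}]'; python3 -c "
from h import *;print(telemetry.state()['qpos'].round(1))"
```

```text
time_s: 1.52
ee_pos: [115.7, -359.0, 221.9]
ee_rot: [-180.0, -0.0, 71.3]
force: [-0.2, -0.0, -0.8]
gripper_width: 91.4
gripper_force: 0.0
time_s: 2.4
ee_pos: [116.1, -360.3, 221.8]
ee_rot: [180.0, -0.0, 106.3]
force: [0.3, -1.1, -0.1]
gripper_width: 91.1
gripper_force: 0.0
[-73.9   0.3 112.2   0.   67.6 -90.1]
```

```bash
python3 -m crank '[{"dx":-0.012,"dy":0.040,"dz":0,"yaw":0},{"dx":-0.012,"dy":0.040,"dz":0,"yaw":0},{"dx":-0.012,"dy":0.04,"dz":0,"yaw":0},{"dx":-0.012,"dy":0.04,"dz":0,"yaw":0}]'; python3 -c "
from h import *;print(telemetry.state()['qpos'].round(1))"
python3 -m crank '[{"dx":-0.01,"dy":0.03,"dz":0,"yaw":0},{"dx":-0.01,"dy":0.03,"dz":0,"yaw":0}]'; python3 -c "
from h import *;print(telemetry.state()['qpos'].round(1))"
```

```text
time_s: 2.9
ee_pos: [77.4, -231.2, 221.7]
ee_rot: [180.0, -0.0, 106.1]
force: [0.8, 0.5, 0.3]
gripper_width: 90.7
gripper_force: 0.0
[-74.2 -13.7 123.6   0.   70.1 -90.3]
time_s: 3.15
ee_pos: [61.4, -183.4, 221.8]
ee_rot: [180.0, -0.0, 106.1]
force: [0.1, 0.2, 0.3]
gripper_width: 91.1
gripper_force: 0.0
[-74.9 -19.5 126.9   0.   72.6 -91. ]
```

The inner limit gets too close to the base. I'll go to the outer edge in free air over the counter, turning to keep the jaws tangential.

```bash
python3 -m crank '[{"dx":0.03,"dy":-0.04,"dz":0.02,"yaw":0.4},{"dx":0.05,"dy":-0.04,"dz":0.02,"yaw":1},{"dx":0.06,"dy":-0.02,"dz":0.02,"yaw":1},{"dx":0.06,"dy":-0.02,"dz":0.02,"yaw":1},{"dx":0.065,"dy":-0.02,"dz":0.02,"yaw":1},{"dx":0.065,"dy":-0.02,"dz":0.02,"yaw":1},{"dx":0.065,"dy":-0.02,"dz":0.02,"yaw":1},{"dx":0.065,"dy":-0.03,"dz":0.02,"yaw":1},{"dx":0.065,"dy":-0.035,"dz":0.02,"yaw":0.5},{"dx":0.065,"dy":-0.04,"dz":0,"yaw":0.5}]'
python3 -m crank '[{"dx":0.06,"dy":-0.035,"dz":0,"yaw":0},{"dx":0.06,"dy":-0.035,"dz":0,"yaw":0}]'
python3 -c "
from h import *;print(telemetry.state()['qpos'].round(1))"
```

```text
time_s: 4.4
ee_pos: [535.8, -413.2, 367.5]
ee_rot: [-180.0, 0.2, 148.2]
force: [-0.2, -0.8, 0.3]
gripper_width: 91.1
gripper_force: 0.0
time_s: 4.65
ee_pos: [631.1, -469.2, 365.6]
ee_rot: [180.0, -0.0, 148.1]
force: [0.6, -0.8, 0.7]
gripper_width: 91.2
gripper_force: 0.0
[-37.5  40.   32.7   0.  107.3 -95.6]
```

```bash
python3 -m crank '[{"dx":0.04,"dy":-0.03,"dz":0,"yaw":-1},{"dx":0.04,"dy":-0.03,"dz":0,"yaw":0},{"dx":0.04,"dy":-0.03,"dz":0,"yaw":0}]'
python3 -c "
from h import *;print(telemetry.state()['qpos'].round(1))"
python3 -m crank '[{"dx":0.04,"dy":-0.03,"dz":0,"yaw":0},{"dx":0.04,"dy":-0.03,"dz":0,"yaw":0}]'
python3 -c "
from h import *;print(telemetry.state()['qpos'].round(1))"
```

```text
time_s: 5.03
ee_pos: [692.9, -516.0, 333.0]
ee_rot: [180.0, 1.7, 143.1]
force: [0.4, -0.0, 0.2]
gripper_width: 91.2
gripper_force: 0.0
[-37.5  52.1  12.5   0.  113.7 -90.5]
time_s: 5.28
ee_pos: [718.1, -535.1, 309.4]
ee_rot: [180.0, 4.7, 143.1]
force: [-0.3, -0.0, -0.5]
gripper_width: 91.3
gripper_force: 0.0
[-3.750e+01  5.380e+01  1.230e+01  1.000e-01  1.092e+02 -9.050e+01]
```

The tool leans at the edge (pitch 4.7). I'll push further, then come back a little to see whether the lean persists.

```bash
python3 -m crank '[{"dx":0.06,"dy":-0.045,"dz":0,"yaw":0},{"dx":0.06,"dy":-0.045,"dz":0,"yaw":0},{"dx":0.06,"dy":-0.045,"dz":0,"yaw":0},{"dx":0.06,"dy":-0.045,"dz":0,"yaw":0}]'
python3 -c "
from h import *;print(telemetry.state()['qpos'].round(1))"
python3 -m crank '[{"dx":-0.04,"dy":0.03,"dz":0,"yaw":0},{"dx":-0.04,"dy":0.03,"dz":0,"yaw":0},{"dx":-0.04,"dy":0.03,"dz":0,"yaw":0}]'
python3 -c "
from h import *;print(telemetry.state()['qpos'].round(1))"
```

```text
time_s: 5.78
ee_pos: [789.0, -588.7, 233.6]
ee_rot: [179.9, 12.9, 143.1]
force: [-0.5, 0.7, 0.3]
gripper_width: 91.1
gripper_force: 0.0
[-37.5  59.1  12.4   0.2  95.6 -90.5]
time_s: 6.15
ee_pos: [698.6, -521.0, 235.0]
ee_rot: [179.9, 12.9, 143.1]
force: [-0.0, -0.7, 0.6]
gripper_width: 91.1
gripper_force: 0.0
[-37.5  40.3  51.4   0.2  75.5 -90.7]
```

The lean persists (pitch 12.9 retained). I'll raise and push out again to reach about 22°.

```bash
python3 -m crank '[{"dx":0.02,"dy":-0.015,"dz":0.06,"yaw":0},{"dx":0.04,"dy":-0.03,"dz":0.05,"yaw":0},{"dx":0.06,"dy":-0.045,"dz":0,"yaw":0},{"dx":0.06,"dy":-0.045,"dz":0,"yaw":0},{"dx":0.06,"dy":-0.045,"dz":0,"yaw":0},{"dx":0.06,"dy":-0.045,"dz":0,"yaw":0},{"dx":0.06,"dy":-0.045,"dz":0,"yaw":0},{"dx":0.06,"dy":-0.045,"dz":0,"yaw":0}]'
python3 -c "
from h import *;print(telemetry.state()['qpos'].round(1))"
```

```text
time_s: 7.15
ee_pos: [855.8, -639.5, 210.4]
ee_rot: [179.9, 24.9, 143.1]
force: [-0.2, -0.1, -0.1]
gripper_width: 91.1
gripper_force: 0.0
[-37.5  61.9  12.4   0.3  80.8 -90.6]
```

The lean is 24.9°. Now I turn through 181.6° (yaw 143 to −38.5) so the tool points along the tray's +x, while moving above the tray.

```bash
R='x'; python3 -m crank '[{"dx":-0.0125,"dy":0.0115,"dz":0.004,"yaw":-1},{"dx":-0.0125,"dy":0.0115,"dz":0.004,"yaw":-1},{"dx":-0.0125,"dy":0.0115,"dz":0.004,"yaw":-1},{"dx":-0.0125,"dy":0.0115,"dz":0.004,"yaw":-1},{"dx":-0.0125,"dy":0.0115,"dz":0,"yaw":-1},{"dx":-0.0125,"dy":0.0115,"dz":0,"yaw":-1},{"dx":-0.0125,"dy":0.0115,"dz":0,"yaw":-1},{"dx":-0.0125,"dy":0.0115,"dz":0,"yaw":-1},{"dx":-0.0125,"dy":0.0115,"dz":0,"yaw":-1},{"dx":-0.0125,"dy":0.0115,"dz":0,"yaw":-1}]'
python3 -c "
from h import *;print(telemetry.state()['qpos'].round(1))"
python3 -m crank '[{"dx":-0.0125,"dy":0.0115,"dz":0,"yaw":-1},{"dx":-0.0125,"dy":0.0115,"dz":0,"yaw":-1},{"dx":-0.0125,"dy":0.0115,"dz":0,"yaw":-1},{"dx":-0.0125,"dy":0.0115,"dz":0,"yaw":-1},{"dx":-0.0125,"dy":0.0115,"dz":0,"yaw":-1},{"dx":-0.0125,"dy":0.0115,"dz":0,"yaw":-1},{"dx":-0.0125,"dy":0.0115,"dz":0,"yaw":-1},{"dx":-0.0125,"dy":0.0115,"dz":0,"yaw":-1},{"dx":-0.0125,"dy":0.0115,"dz":0,"yaw":-1},{"dx":-0.0125,"dy":0.0115,"dz":0,"yaw":-1}]'
python3 -c "
from h import *;print(telemetry.state()['qpos'].round(1))
s=telemetry.state();K,k,T=cam('wrist')
from scipy.spatial.transform import Rotation as Ro
R=Ro.from_euler('xyz',s['ee_rot'],degrees=True).as_matrix()
print(R.T@(T[:3,3]-s['ee_pos']),(R.T@T[:3,:3]).round(2).tolist(),K.round(1).tolist())"
```

```text
time_s: 8.4
ee_pos: [755.0, -546.6, 224.3]
ee_rot: [180.0, 24.9, 92.9]
force: [-0.5, -1.1, -0.8]
gripper_width: 91.3
gripper_force: 0.0
[-29.4  47.3  42.  -21.3  77.6 -30.2]
time_s: 9.65
ee_pos: [655.1, -454.7, 224.4]
ee_rot: [180.0, 25.0, 42.9]
force: [0.5, -0.1, 0.8]
gripper_width: 91.1
gripper_force: 0.0
[-26.3  45.4  45.9 -23.5  97.4  19.5]
[  72.6532747     0.96593922 -163.48960717] [[-0.0, -0.97, -0.26], [1.0, -0.0, -0.0], [0.0, -0.26, 0.97]] [[317.0, 0.0, 279.2], [0.0, 317.0, 207.0], [0.0, 0.0, 1.0]]
```

```bash
python3 -m crank '[{"dx":-0.013,"dy":0.0122,"dz":0,"yaw":-1},{"dx":-0.013,"dy":0.0122,"dz":0,"yaw":-1},{"dx":-0.013,"dy":0.0122,"dz":0,"yaw":-1},{"dx":-0.013,"dy":0.0122,"dz":0,"yaw":-1},{"dx":-0.013,"dy":0.0122,"dz":0,"yaw":-1},{"dx":-0.013,"dy":0.0122,"dz":0,"yaw":-1},{"dx":-0.013,"dy":0.0122,"dz":0,"yaw":-1},{"dx":-0.013,"dy":0.0122,"dz":-0.01,"yaw":-1},{"dx":-0.013,"dy":0.0122,"dz":-0.01,"yaw":-1},{"dx":-0.013,"dy":0.0122,"dz":-0.01,"yaw":-1}]'
python3 -m crank '[{"dx":-0.013,"dy":0.0122,"dz":-0.01,"yaw":-1},{"dx":-0.013,"dy":0.0122,"dz":-0.01,"yaw":-1},{"dx":-0.013,"dy":0.0122,"dz":-0.01,"yaw":-1},{"dx":-0.013,"dy":0.0122,"dz":-0.01,"yaw":-1},{"dx":-0.013,"dy":0.0122,"dz":-0.01,"yaw":-1},{"dx":-0.013,"dy":0.0122,"dz":-0.01,"yaw":-1},{"dx":0,"dy":0,"dz":0,"yaw":-0.28},{"dx":0,"dy":0,"dz":0,"yaw":0}]'
python3 - <<'E'
from h import *;print(telemetry.state()['qpos'].round(1),telemetry.state()['ee_pos'])
c=cam('wrist'); im=save('wrist','pics/w1.png'); np.save('w1c.npy',np.array(c,dtype=object),allow_pickle=True)
o=cv2.resize(im[...,::-1],(800,600)); cv2.imwrite('pics/w1b.png',o)
a=np.radians(141.5);R=np.array([[np.cos(a),-np.sin(a),0],[np.sin(a),np.cos(a),0],[0,0,1]])
print(proj([R@np.array(P)+[464.4,-276.8,0] for P in [(-45,25,22.),(-45,-25,22),(45,25,68),(45,-25,68),(-45,25,0),(-45,-25,0)]],c).round(0)*800/560)
E
```

```text
time_s: 10.9
ee_pos: [551.1, -357.2, 200.4]
ee_rot: [179.9, 25.0, -7.1]
force: [-1.1, -0.8, 0.3]
gripper_width: 91.4
gripper_force: 0.0
time_s: 11.9
ee_pos: [489.5, -299.5, 153.4]
ee_rot: [179.9, 24.9, -38.3]
force: [0.4, 0.4, 0.7]
gripper_width: 91.4
gripper_force: 0.0
[-33.7  34.3  77.6   1.9  93.   94.3] [ 489.51818869 -299.54916174  153.40100179]
[[437.14285714 188.57142857]
 [354.28571429 188.57142857]
 [434.28571429 348.57142857]
 [357.14285714 348.57142857]
 [434.28571429 172.85714286]
 [357.14285714 172.85714286]]
```

View pics/w1b.png

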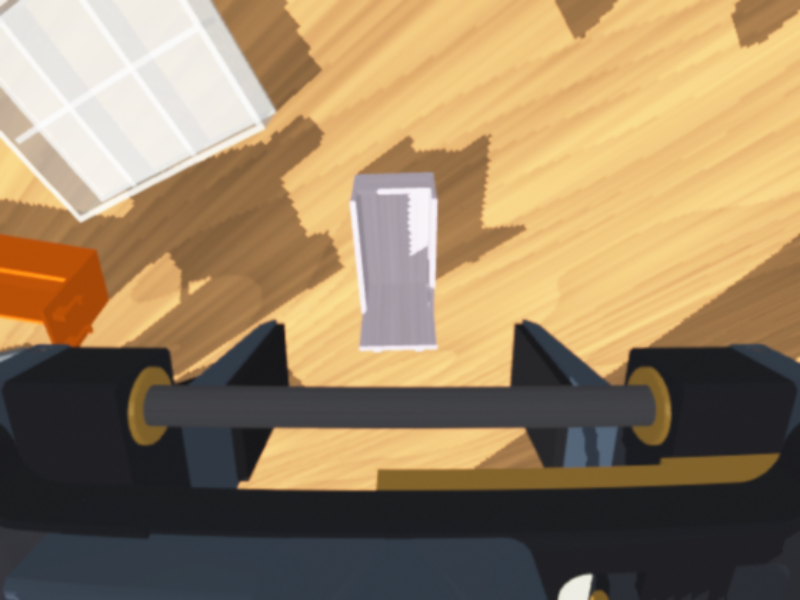

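The wrist view shows the tray's front wall at (355–436, 173–188) and the back-plate top at (360–437, 348). The projection of my fit matches this within about 2 px, so I descend and grip.

```bash
python3 -m crank '[{"dx":0,"dy":0.0012,"dz":-0.05,"yaw":0},{"dx":0,"dy":0.0012,"dz":-0.05,"yaw":0},{"dx":0,"dy":0,"dz":-0.05,"yaw":0},{"dx":0,"dy":0,"dz":-0.019,"yaw":0},{"dx":0,"dy":0,"dz":0,"yaw":0}]'
python3 -m crank '[{"dx":0,"dy":0,"dz":0,"yaw":0},{"dx":0,"dy":0,"dz":0,"yaw":0},{"dx":0,"dy":0,"dz":0,"yaw":0},{"dx":0,"dy":0,"dz":0,"yaw":0},{"dx":0,"dy":0,"dz":0,"yaw":0},{"dx":0,"dy":0,"dz":0,"yaw":0}]' 0 30
```

```text
time_s: 12.58
ee_pos: [489.3, -297.1, 17.7]
ee_rot: [179.9, 25.0, -38.3]
force: [-0.2, -0.1, 0.7]
gripper_width: 91.5
gripper_force: 0.0
time_s: 13.32
ee_pos: [489.2, -297.2, 18.4]
ee_rot: [179.9, 24.9, -38.3]
force: [0.7, -0.4, 2.0]
gripper_width: 49.6
gripper_force: 30.0
```

Gripped (49.6 mm, 30 N). I'll lift, turn about +15° and travel to a stand-off in front of the post, high first.

```bash
python3 -m crank '[{"dx":0,"dy":0,"dz":0.02,"yaw":0},{"dx":0,"dy":0,"dz":0.05,"yaw":0},{"dx":0,"dy":0,"dz":0.05,"yaw":0},{"dx":0.03,"dy":0.02,"dz":0.05,"yaw":0},{"dx":0.03,"dy":0.04,"dz":0.03,"yaw":0},{"dx":0.03,"dy":0.05,"dz":0,"yaw":0},{"dx":0.03,"dy":0.05,"dz":0,"yaw":0.5},{"dx":0.03,"dy":0.05,"dz":0,"yaw":0.5},{"dx":0.03,"dy":0.05,"dz":0,"yaw":1},{"dx":0.02,"dy":0.05,"dz":0,"yaw":1}]'
python3 - <<'E'
from h import *
T=cam('top');S=cam('scene')
print('tube',tri([((208,213),T),((336,152),S)]), onz((208,213),T,349))
s=telemetry.state();print(s['qpos'].round(1),s['gripper_width'])
E
```

```text
time_s: 14.58
ee_pos: [649.8, -48.0, 178.5]
ee_rot: [179.9, 24.9, -23.2]
force: [0.6, -0.4, -2.1]
gripper_width: 49.7
gripper_force: 30.0
tube [565.16319342 133.77043231 345.24085026] [565.1547137 133.8693669 349.       ]
[ -8.3  40.2  62.5   6.2 101.4 104.8] 49.67244992896514
```

```bash
python3 -m crank '[{"dx":0.02,"dy":0.04,"dz":0,"yaw":0},{"dx":0.02,"dy":0.05,"dz":-0.02,"yaw":0},{"dx":0.01,"dy":0.05,"dz":-0.04,"yaw":0},{"dx":0,"dy":0.01,"dz":-0.038,"yaw":0},{"dx":0,"dy":0,"dz":0,"yaw":0},{"dx":0,"dy":0,"dz":0,"yaw":0}]'
python3 - <<'E'
from h import *
s=telemetry.state();print(s['qpos'].round(1),s['ee_pos'],s['ee_rot'])
c=cam('wrist'); im=save('wrist','pics/w2.png')
a=np.radians(156.5);R=np.array([[np.cos(a),-np.sin(a),0],[np.sin(a),np.cos(a),0],[0,0,1]])
P=[(30,sy*14+sx*5,z) for sy in(-1,1) for sx in(-1,1) for z in(120,148,170,198)]
P+=[(-55,50,268),(-55,-50,268),(-65,55,8),(-65,-55,8)]
print(np.c_[P,(proj([R@np.array(p,float)+[545,135.1,0] for p in P],c)*800/560).round(0)])
im2=save('scene','pics/s2.png')
o=cv2.resize(im[...,::-1],(800,600)); 
q=cv2.resize(im2[140:270,250:380,::-1],(260,260),interpolation=cv2.INTER_CUBIC); o[340:600,540:800]=q
cv2.imwrite('pics/w2b.png',o)
E
```

```text
time_s: 15.32
ee_pos: [689.6, 70.2, 101.2]
ee_rot: [179.9, 24.8, -23.4]
force: [0.8, -0.2, -0.8]
gripper_width: 49.7
gripper_force: 30.0
[  0.3  46.2  61.6   9.7  95.1 112.6] [689.60205831  70.16272177 101.20660106] [179.93335964  24.84475996 -23.35003368]
[[ 30. -19. 120. 366. 584.]
 [ 30. -19. 148. 364. 634.]
 [ 30. -19. 170. 362. 677.]
 [ 30. -19. 198. 359. 738.]
 [ 30.  -9. 120. 381. 584.]
 [ 30.  -9. 148. 380. 634.]
 [ 30.  -9. 170. 379. 677.]
 [ 30.  -9. 198. 378. 739.]
 [ 30.   9. 120. 409. 584.]
 [ 30.   9. 148. 410. 634.]
 [ 30.   9. 170. 411. 677.]
 [ 30.   9. 198. 412. 739.]
 [ 30.  19. 120. 425. 584.]
 [ 30.  19. 148. 427. 634.]
 [ 30.  19. 170. 428. 677.]
 [ 30.  19. 198. 431. 739.]
 [-55.  50. 268. 543. 941.]
 [-55. -50. 268. 243. 940.]
 [-65.  55.   8. 476. 355.]
 [-65. -55.   8. 315. 355.]]
```

View pics/w2b.png

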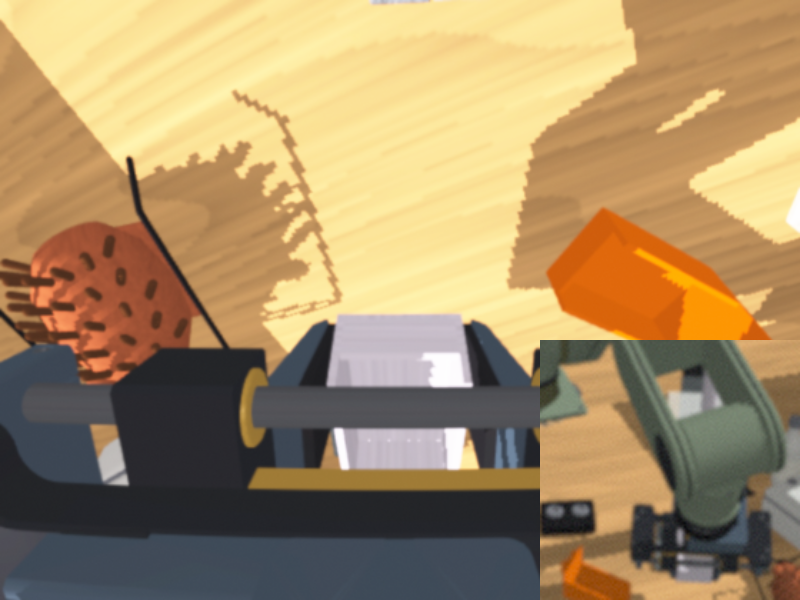

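The wrist view shows the tray held square at (330–470, 315–470); the crossbar hides the post, and the inset scene view is blocked by the forearm. I'll work out a stand-off from which the wrist camera sees the post's foot and slots.

```bash
python3 - <<'E'
from h import *
K,k,T=cam('wrist')
a=np.radians(156.5);R=np.array([[np.cos(a),-np.sin(a),0],[np.sin(a),np.cos(a),0],[0,0,1]])
P=[(-65,55,8),(-65,-55,8),(65,55,8),(65,-55,8),(30,14,120),(-55,50,273),(-55,-50,273),(33,31,304)]
W=np.array([R@np.array(p,float)+[545,135.1,0] for p in P])
v=np.array([-.399,-.917,0]);u=np.array([.917,-.399,0])
for d in (u*40+[0,0,150],u*40+[0,0,220],u*60+[0,0,100], v*100+u*20+[0,0,100],-v*100+u*20+[0,0,100]):
    T2=T.copy();T2[:3,3]+=d; print(d.round(),proj(W,(K,k,T2)).round(0).tolist())
E
```

```text
[ 37. -16. 150.] [[316.0, 190.0], [239.0, 190.0], [310.0, 252.0], [245.0, 252.0], [288.0, 297.0], [338.0, 394.0], [215.0, 394.0], [310.0, 462.0]]
[ 37. -16. 220.] [[312.0, 164.0], [243.0, 164.0], [308.0, 224.0], [248.0, 224.0], [287.0, 257.0], [328.0, 318.0], [226.0, 318.0], [305.0, 386.0]]
[ 55. -24. 100.] [[318.0, 224.0], [236.0, 224.0], [312.0, 284.0], [243.0, 284.0], [288.0, 339.0], [342.0, 472.0], [210.0, 472.0], [311.0, 530.0]]
[ -22. -100.  100.] [[242.0, 201.0], [155.0, 201.0], [248.0, 268.0], [177.0, 267.0], [205.0, 322.0], [201.0, 460.0], [59.0, 452.0], [191.0, 526.0]]
[ 58.  84. 100.] [[399.0, 201.0], [313.0, 201.0], [379.0, 267.0], [307.0, 268.0], [373.0, 322.0], [493.0, 452.0], [351.0, 460.0], [437.0, 521.0]]
```

```bash
python3 -m crank '[{"dx":0.02,"dy":-0.01,"dz":0.04,"yaw":0},{"dx":0.02,"dy":-0.01,"dz":0.05,"yaw":0},{"dx":0.006,"dy":0,"dz":0.05,"yaw":0},{"dx":0,"dy":0,"dz":0.048,"yaw":0},{"dx":0,"dy":0,"dz":0,"yaw":0},{"dx":0,"dy":0,"dz":0,"yaw":0}]'
python3 - <<'E'
from h import *
import pickle
s=telemetry.state();print(s['qpos'].round(1),s['ee_pos'],s['ee_rot'])
c=cam('wrist'); im=save('wrist','pics/w3.png'); pickle.dump((c,s),open('w3.pkl','wb'))
a=np.radians(156.5);R=np.array([[np.cos(a),-np.sin(a),0],[np.sin(a),np.cos(a),0],[0,0,1]])
print(proj([R@np.array(p,float)+[545,135.1,0] for p in [(-65,55,8),(-65,-55,8)]],c))
o=cv2.resize(im[150:270,200:360,::-1],(800,600),interpolation=cv2.INTER_CUBIC);cv2.imwrite('pics/w3b.png',o)
E
```

```text
time_s: 16.18
ee_pos: [725.7, 54.3, 249.8]
ee_rot: [179.9, 24.9, -23.4]
force: [0.1, 0.2, -2.5]
gripper_width: 50.0
gripper_force: 30.0
[ -0.8  47.3  38.5  10.4 117.1 115.4] [725.65973748  54.26348473 249.78327164] [179.88605962  24.94388044 -23.38736344]
[[316.10034268 189.72957887]
 [238.33412683 189.71436859]]
```

View pics/w3b.png

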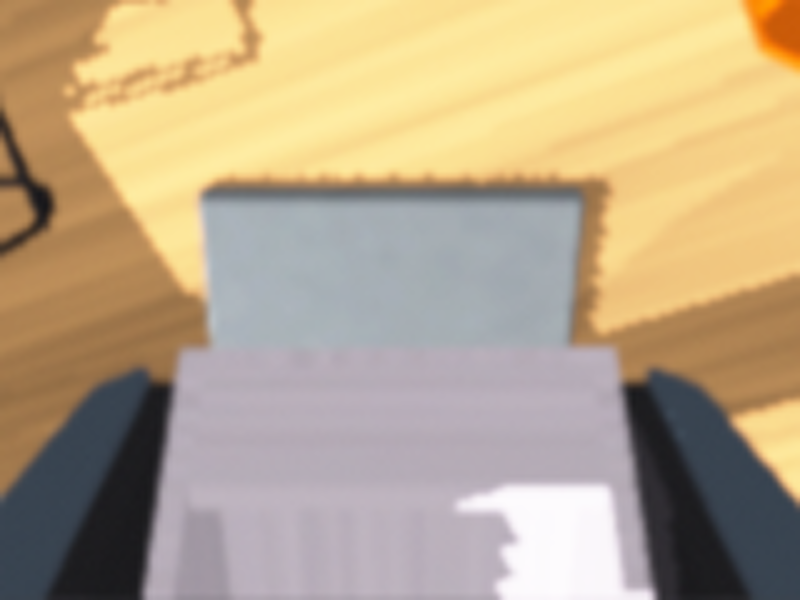

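The foot's front edge shows at crop (203,193)–(583,195), and the tray's front top edge at (178–617, 348), centred at 397.5. I'll convert these to a post pose and the remaining moves.

```bash
python3 - <<'E'
from h import *
import pickle
c,s=pickle.load(open('w3.pkl','rb'))
f=lambda x,y:((x+.5)/5-.5+200,(y+.5)/5-.5+150)
L=onz(f(201,193),c,8);Rr=onz(f(583.5,194.5),c,8)   # post -y, +y corners
d=Rr-L; yaw=np.degrees(np.arctan2(d[1],d[0]))-90; print('width',np.hypot(*d[:2]),'yaw',yaw%360)
m=(L+Rr)/2; 
for y in (yaw,156.5):
    a=np.radians(y); u=np.array([np.cos(a),np.sin(a)]);v=np.array([-u[1],u[0]])
    p=m[:2]+65*u; print('post',p, 'TCP in post frame',(s['ee_pos'][:2]-p)@u,(s['ee_pos'][:2]-p)@v)
    p=np.array([545,135.1]); print(' vs fit',(s['ee_pos'][:2]-p)@u,(s['ee_pos'][:2]-p)@v)
# tray lateral: front wall top corners at tray z 22 => world z
zt=s['ee_pos'][2]-18.4+22
A=onz(f(178,349),c,zt);B=onz(f(617,349),c,zt);a=np.radians(156.6);u=np.array([np.cos(a),np.sin(a)]);v=np.array([-u[1],u[0]])
print('tray front rel TCP',((A+B)[:2]/2-s['ee_pos'][:2])@u,((A+B)[:2]/2-s['ee_pos'][:2])@v,np.linalg.norm(A-B))
E
```

```text
width 107.83735866740471 yaw 156.2367350067777
post [546.85182618 133.3118733 ] TCP in post frame -195.50148398760572 0.2943409963181267
 vs fit -197.91685005190976 1.1846578520337232
post [546.7321051  133.03825443] TCP in post frame -195.49875393431253 0.8939693401739817
 vs fit -197.90931749433835 2.094038591263441
tray front rel TCP -32.45439478798553 -0.0633043248457632 42.58541080212488
```

```bash
python3 - <<'E'
from h import *
import pickle
c,s=pickle.load(open('w3.pkl','rb'))
a=np.radians(s['ee_rot'][2]+180);R=np.array([[np.cos(a),-np.sin(a),0],[np.sin(a),np.cos(a),0],[0,0,1]])
P=[(-45,-25,0),(-45,25,0),(-45,-25,22),(-45,25,22),(45,-25,68),(45,25,68),(42,-22,3),(42,22,3),(-42,-22,3)]
px=proj([R@(np.array(p)-[-32.1,0,18.4])+s['ee_pos'] for p in P],c)
for p,q in zip(P,px): print(p,'full',q.round(1),'crop',((q-[200,150])*5+2).round(0))
im=cv2.imread('pics/w3.png'); o=cv2.resize(im[205:365,190:370],(720,640)[:2],interpolation=cv2.INTER_CUBIC)[:600]
cv2.imwrite('pics/w3c.png',o)
E
```

```text
(-45, -25, 0) full [235.9 219. ] crop [181. 347.]
(-45, 25, 0) full [322.4 218.9] crop [614. 346.]
(-45, -25, 22) full [231.6 247.1] crop [160. 487.]
(-45, 25, 22) full [326.8 246.9] crop [636. 487.]
(45, -25, 68) full [238.5 402.7] crop [ 195. 1266.]
(45, 25, 68) full [320.3 402.5] crop [ 604. 1265.]
(42, -22, 3) full [249.9 307.7] crop [252. 790.]
(42, 22, 3) full [308.5 307.6] crop [544. 790.]
(-42, -22, 3) full [241.  226.4] crop [207. 384.]
```

View pics/w3c.png

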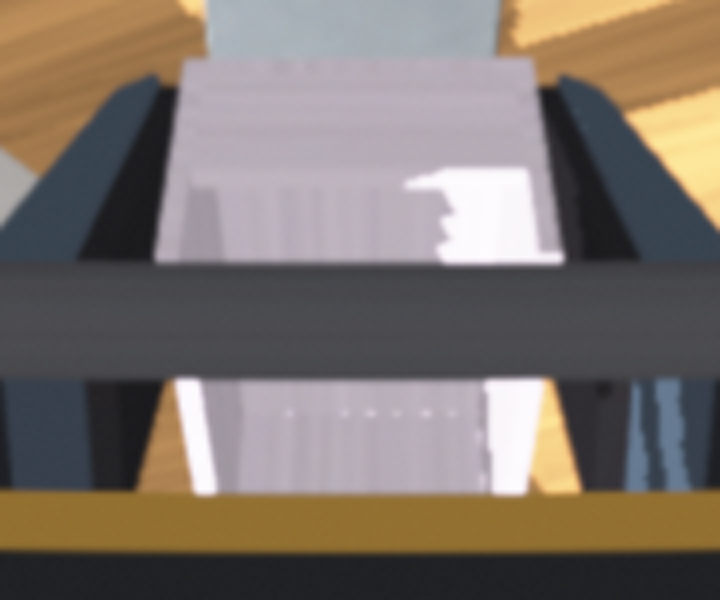

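The model matches within 1 px, so the tray is level in the grip and has not slipped. Now down to the entry height and forward to just short of the slots.

```bash
python3 -m crank '[{"dx":0,"dy":0,"dz":-0.0466,"yaw":0},{"dx":0,"dy":0,"dz":-0.0466,"yaw":0},{"dx":0,"dy":0,"dz":-0.0466,"yaw":0},{"dx":0,"dy":0,"dz":-0.0466,"yaw":0},{"dx":-0.03,"dy":0.014,"dz":0,"yaw":0},{"dx":-0.045,"dy":0.02,"dz":0,"yaw":0},{"dx":-0.04,"dy":0.0175,"dz":0,"yaw":0},{"dx":-0.026,"dy":0.0113,"dz":0,"yaw":0},{"dx":0,"dy":0,"dz":0,"yaw":0}]'
cat > pf.py <<'E'
from h import *
s=telemetry.state();a=np.radians(156.4);u=np.array([np.cos(a),np.sin(a)]);v=np.array([-u[1],u[0]])
p=np.array([546.3,133.6]);d=s['ee_pos'][:2]-p;f=s['force']
print('post xyz',(d@u).round(1),(d@v).round(1),s['ee_pos'][2].round(1),'F',(f[:2]@u).round(1),(f[:2]@v).round(1),f[2].round(1),'q',s['qpos'].round(1))
E
python3 pf.py
```

```text
time_s: 17.35
ee_pos: [610.8, 105.5, 100.2]
ee_rot: [179.8, 25.1, -23.3]
force: [0.7, 0.3, -1.7]
gripper_width: 49.8
gripper_force: 30.0
post xyz -70.4 -0.1 100.2 F -0.6 -0.5 -1.7 q [  3.1  39.3  76.1  10.7  87.5 113.7]
```

```bash
python3 -m crank '[{"dx":-0.0046,"dy":0.002,"dz":0,"yaw":0},{"dx":-0.0046,"dy":0.002,"dz":0,"yaw":0},{"dx":-0.0046,"dy":0.002,"dz":0.0005,"yaw":0},{"dx":-0.0046,"dy":0.002,"dz":0,"yaw":0},{"dx":0,"dy":0,"dz":0,"yaw":0}]';python3 pf.py
python3 -m crank '[{"dx":-0.0023,"dy":0.001,"dz":0,"yaw":0},{"dx":-0.0023,"dy":0.001,"dz":0,"yaw":0},{"dx":0,"dy":0,"dz":0,"yaw":0}]';python3 pf.py
```

```text
time_s: 17.98
ee_pos: [598.1, 111.6, 101.4]
ee_rot: [179.9, 24.9, -23.3]
force: [0.1, -0.5, -1.3]
gripper_width: 50.0
gripper_force: 30.0
post xyz -56.3 -0.6 101.4 F -0.3 0.4 -1.3 q [  3.6  38.1  78.3  11.   86.3 114. ]
time_s: 18.35
ee_pos: [594.5, 113.2, 101.4]
ee_rot: [179.9, 24.9, -23.3]
force: [-0.5, -0.2, -1.8]
gripper_width: 49.9
gripper_force: 30.0
post xyz -52.4 -0.6 101.4 F 0.4 0.4 -1.8 q [  3.8  37.8  78.9  11.   86.  114.1]
```

No force, with the beads past the plate's front, so the hooks are going through the slots. I continue gently until contact.

```bash
python3 -m crank '[{"dx":-0.0023,"dy":0.0008,"dz":0,"yaw":0},{"dx":-0.0023,"dy":0.0008,"dz":0,"yaw":0},{"dx":0,"dy":0,"dz":0,"yaw":0}]';python3 pf.py
python3 -m crank '[{"dx":-0.0018,"dy":0.0007,"dz":0,"yaw":0},{"dx":-0.0018,"dy":0.0007,"dz":0,"yaw":0},{"dx":0,"dy":0,"dz":0,"yaw":0}]';python3 pf.py
```

```text
time_s: 18.73
ee_pos: [590.8, 114.4, 101.4]
ee_rot: [179.9, 25.0, -23.3]
force: [-0.6, -0.2, -1.5]
gripper_width: 49.7
gripper_force: 30.0
post xyz -48.5 -0.3 101.4 F 0.5 0.4 -1.5 q [  3.9  37.5  79.5  11.1  85.7 114.1]
time_s: 19.1
ee_pos: [588.4, 115.4, 101.4]
ee_rot: [179.9, 24.9, -23.3]
force: [0.7, -1.5, -1.7]
gripper_width: 49.8
gripper_force: 30.0
post xyz -45.8 -0.2 101.4 F -1.2 1.1 -1.7 q [  4.   37.2  79.9  11.1  85.4 114.2]
```

```bash
python3 -m crank '[{"dx":-0.0012,"dy":0.0005,"dz":0,"yaw":0},{"dx":-0.0012,"dy":0.0005,"dz":0,"yaw":0},{"dx":0,"dy":0,"dz":0,"yaw":0}]';python3 pf.py
python3 -m crank '[{"dx":-0.0012,"dy":0.0005,"dz":0,"yaw":0},{"dx":0,"dy":0,"dz":0,"yaw":0}]';python3 pf.py
```

```text
time_s: 19.48
ee_pos: [588.2, 115.3, 101.4]
ee_rot: [179.9, 24.6, -23.4]
force: [5.0, -3.8, -1.1]
gripper_width: 49.9
gripper_force: 30.0
post xyz -45.7 0.0 101.4 F -6.1 1.5 -1.1 q [  4.   37.1  80.1  11.   85.1 114.2]
time_s: 19.73
ee_pos: [588.0, 115.2, 101.3]
ee_rot: [179.9, 24.5, -23.4]
force: [7.4, -5.3, -2.2]
gripper_width: 49.9
gripper_force: 30.0
post xyz -45.5 0.2 101.3 F -8.8 1.9 -2.2 q [  4.   37.   80.2  11.   84.9 114.2]
```

Contact is at the back plate, at the expected depth. I ease off the push, then go straight down.

```bash
python3 -m crank '[{"dx":0.002,"dy":-0.0009,"dz":0,"yaw":0},{"dx":0,"dy":0,"dz":-0.0035,"yaw":0},{"dx":0,"dy":0,"dz":-0.0035,"yaw":0},{"dx":0,"dy":0,"dz":0,"yaw":0}]';python3 pf.py
python3 -m crank '[{"dx":0,"dy":0,"dz":-0.003,"yaw":0},{"dx":0,"dy":0,"dz":-0.003,"yaw":0},{"dx":0,"dy":0,"dz":0,"yaw":0}]';python3 pf.py
python3 -m crank '[{"dx":0,"dy":0,"dz":-0.003,"yaw":0},{"dx":0,"dy":0,"dz":0,"yaw":0}]';python3 pf.py
```

```text
time_s: 20.23
ee_pos: [588.3, 115.7, 96.2]
ee_rot: [180.0, 24.7, -23.3]
force: [5.4, -2.5, 0.7]
gripper_width: 49.7
gripper_force: 30.0
post xyz -45.6 -0.4 96.2 F -5.9 0.1 0.7 q [  4.   37.4  80.4  11.1  84.6 114.1]
time_s: 20.6
ee_pos: [588.6, 115.7, 91.5]
ee_rot: [-180.0, 24.7, -23.3]
force: [6.1, -3.0, 1.3]
gripper_width: 49.7
gripper_force: 30.0
post xyz -46.0 -0.5 91.5 F -6.8 0.3 1.3 q [  4.   37.6  80.6  11.1  84.1 114. ]
time_s: 20.85
ee_pos: [588.7, 115.7, 90.0]
ee_rot: [-180.0, 24.7, -23.3]
force: [6.5, -2.5, 4.2]
gripper_width: 49.9
gripper_force: 30.0
post xyz -46.0 -0.6 90.0 F -6.9 -0.3 4.2 q [  4.   37.7  80.7  11.1  83.9 113.9]
```

The leaf is engaging. I keep pressing down.

```bash
python3 -m crank '[{"dx":0,"dy":0,"dz":-0.0025,"yaw":0},{"dx":0,"dy":0,"dz":0,"yaw":0}]';python3 pf.py
python3 -m crank '[{"dx":0,"dy":0,"dz":-0.0025,"yaw":0},{"dx":0,"dy":0,"dz":0,"yaw":0}]';python3 pf.py
python3 -m crank '[{"dx":0,"dy":0,"dz":-0.0025,"yaw":0},{"dx":0,"dy":0,"dz":0,"yaw":0}]';python3 pf.py
```

```text
time_s: 21.1
ee_pos: [588.7, 115.8, 89.2]
ee_rot: [-179.9, 24.7, -23.3]
force: [6.2, -3.2, 10.5]
gripper_width: 49.8
gripper_force: 30.0
post xyz -46.0 -0.7 89.2 F -6.9 0.4 10.5 q [  4.   37.8  80.8  11.2  83.8 113.9]
time_s: 21.35
ee_pos: [588.8, 115.8, 88.6]
ee_rot: [-179.9, 24.7, -23.3]
force: [4.8, -5.2, 16.3]
gripper_width: 49.9
gripper_force: 30.0
post xyz -46.0 -0.7 88.6 F -6.4 2.8 16.3 q [  4.   37.8  80.8  11.2  83.7 113.8]
time_s: 21.6
ee_pos: [588.8, 115.8, 88.0]
ee_rot: [-179.9, 24.7, -23.2]
force: [4.8, -4.7, 21.2]
gripper_width: 50.2
gripper_force: 30.0
post xyz -46.1 -0.7 88.0 F -6.3 2.4 21.2 q [  4.   37.8  80.8  11.2  83.6 113.8]
```

Force is at 21 N with about 3.5 mm to go. Before pressing harder, I'll check whether the tray is slipping in the jaws by registering the wrist image against the earlier one.

```bash
cat > slip.py <<'E'
from h import *
import sys
a=cv2.cvtColor(cv2.imread('pics/w3.png'),cv2.COLOR_BGR2GRAY);b=cv2.cvtColor(save('wrist',sys.argv[1])[...,::-1],cv2.COLOR_BGR2GRAY)
for n,(x,y,w,h) in {'frontwall':(228,221,100,24),'floor-back':(246,301,62,14),'finger':(195,225,30,40)}.items():
    t=a[y:y+h,x:x+w]; r=cv2.matchTemplate(b[y-12:y+h+12,x-12:x+w+12],t,cv2.TM_CCOEFF_NORMED);_,m,_,l=cv2.minMaxLoc(r); print(n,l[0]-12,l[1]-12,round(m,2))
cv2.imwrite(sys.argv[1].replace('.png','b.png'),np.hstack([cv2.resize(i[205:365,190:370],(396,352),interpolation=cv2.INTER_CUBIC) for i in (cv2.imread('pics/w3.png'),cv2.imread(sys.argv[1]))]))
E
python3 slip.py pics/w4.png
```

```text
frontwall 0 1 0.98
floor-back -1 6 0.89
finger -2 2 0.97
```

View pics/w4b.png

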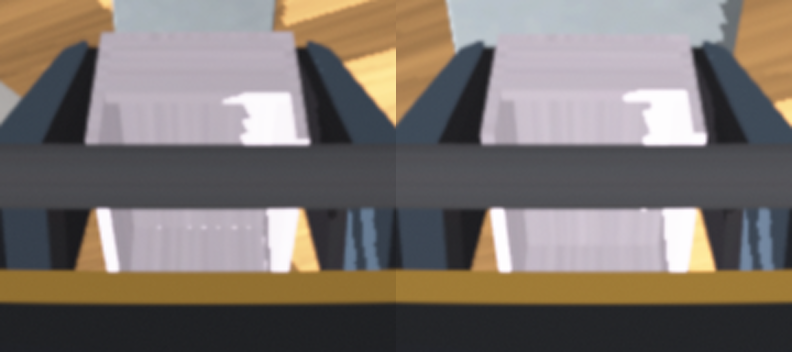

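The front wall has stayed put in the jaws, but the floor/back line has moved down about 8 px: the tray pitched in the grip with its back up, because I press 80 mm out from the hooks. I'll raise it until the necks meet the slot tops, which levels it, then grip at 60 N and press again with less push towards the post.

```bash
python3 -m crank '[{"dx":0.001,"dy":-0.0004,"dz":0.008,"yaw":0},{"dx":0,"dy":0,"dz":0.008,"yaw":0},{"dx":0,"dy":0,"dz":0.006,"yaw":0},{"dx":0,"dy":0,"dz":0,"yaw":0}]';python3 pf.py
python3 -m crank '[{"dx":0,"dy":0,"dz":0.004,"yaw":0},{"dx":0,"dy":0,"dz":0,"yaw":0}]';python3 pf.py; python3 slip.py pics/w5.png
```

```text
time_s: 22.15
ee_pos: [588.3, 115.5, 99.9]
ee_rot: [179.9, 24.9, -23.3]
force: [5.6, -3.1, -0.8]
gripper_width: 49.7
gripper_force: 30.0
post xyz -45.7 -0.2 99.9 F -6.4 0.6 -0.8 q [  4.   37.3  80.   11.1  85.2 114.2]
time_s: 22.4
ee_pos: [587.4, 115.7, 102.9]
ee_rot: [179.9, 25.0, -23.3]
force: [2.9, -1.1, -2.9]
gripper_width: 50.0
gripper_force: 30.0
post xyz -44.8 -0.1 102.9 F -3.1 -0.2 -2.9 q [  4.   37.2  79.9  11.1  85.6 114.2]
frontwall 0 0 0.97
floor-back -1 0 0.94
finger 0 0 0.99
```

It is level again. Now 60 N grip, a little less push, and down.

```bash
python3 -m crank '[{"dx":0.0005,"dy":-0.0002,"dz":0,"yaw":0},{"dx":0,"dy":0,"dz":0,"yaw":0},{"dx":0,"dy":0,"dz":-0.005,"yaw":0},{"dx":0,"dy":0,"dz":-0.005,"yaw":0},{"dx":0,"dy":0,"dz":0,"yaw":0}]' - 60;python3 pf.py
python3 -m crank '[{"dx":0,"dy":0,"dz":-0.0035,"yaw":0},{"dx":0,"dy":0,"dz":0,"yaw":0}]';python3 pf.py
python3 -m crank '[{"dx":0,"dy":0,"dz":-0.0035,"yaw":0},{"dx":0,"dy":0,"dz":0,"yaw":0}]';python3 pf.py;python3 slip.py pics/w6.png
```

```text
time_s: 23.08
ee_pos: [587.6, 115.6, 95.3]
ee_rot: [179.9, 25.0, -23.3]
force: [0.1, 0.0, -1.6]
gripper_width: 49.9
gripper_force: 60.0
post xyz -45.1 -0.0 95.3 F -0.1 -0.1 -1.6 q [  4.   37.6  80.3  11.1  84.8 114. ]
time_s: 23.32
ee_pos: [588.7, 115.4, 92.9]
ee_rot: [180.0, 24.9, -23.3]
force: [3.4, -0.9, 0.5]
gripper_width: 49.2
gripper_force: 60.0
post xyz -46.1 -0.3 92.9 F -3.4 -0.5 0.5 q [  4.   37.7  80.4  11.1  84.4 114. ]
time_s: 23.58
ee_pos: [588.6, 115.4, 89.7]
ee_rot: [179.9, 24.9, -23.3]
force: [4.2, -2.1, 1.7]
gripper_width: 49.4
gripper_force: 60.0
post xyz -46.0 -0.2 89.7 F -4.7 0.2 1.7 q [  4.   37.8  80.6  11.1  84.1 113.9]
frontwall 0 0 0.97
floor-back -1 0 0.94
finger -2 3 0.97
```

```bash
python3 -m crank '[{"dx":0,"dy":0,"dz":-0.0025,"yaw":0},{"dx":0,"dy":0,"dz":0,"yaw":0}]';python3 pf.py
python3 -m crank '[{"dx":0,"dy":0,"dz":-0.0025,"yaw":0},{"dx":0,"dy":0,"dz":0,"yaw":0}]';python3 pf.py
python3 -m crank '[{"dx":0,"dy":0,"dz":-0.0025,"yaw":0},{"dx":0,"dy":0,"dz":0,"yaw":0}]';python3 pf.py;python3 slip.py pics/w7.png
```

```text
time_s: 23.88
ee_pos: [588.5, 115.3, 87.2]
ee_rot: [179.9, 24.9, -23.3]
force: [4.6, -2.5, 0.1]
gripper_width: 49.5
gripper_force: 60.0
post xyz -46.0 -0.1 87.2 F -5.2 0.4 0.1 q [  4.   38.   80.7  11.1  83.8 113.9]
time_s: 24.12
ee_pos: [588.4, 115.2, 84.8]
ee_rot: [179.9, 24.9, -23.3]
force: [4.7, -1.5, -1.4]
gripper_width: 49.8
gripper_force: 60.0
post xyz -46.0 -0.0 84.8 F -4.9 -0.5 -1.4 q [  4.   38.1  80.9  11.1  83.6 113.9]
time_s: 24.38
ee_pos: [588.4, 115.2, 82.8]
ee_rot: [179.9, 24.9, -23.3]
force: [4.2, -1.0, -3.2]
gripper_width: 49.7
gripper_force: 60.0
post xyz -45.9 0.0 82.8 F -4.2 -0.7 -3.2 q [  4.   38.2  81.   11.1  83.4 113.8]
frontwall 0 0 0.97
floor-back -1 0 0.94
finger -3 4 0.96
```

The bow is passed and the leaf now pulls down. I continue to the firm stop.

```bash
python3 -m crank '[{"dx":0,"dy":0,"dz":-0.002,"yaw":0},{"dx":0,"dy":0,"dz":0,"yaw":0}]';python3 pf.py
python3 -m crank '[{"dx":0,"dy":0,"dz":-0.002,"yaw":0},{"dx":0,"dy":0,"dz":0,"yaw":0}]';python3 pf.py
python3 -m crank '[{"dx":0,"dy":0,"dz":-0.002,"yaw":0},{"dx":0,"dy":0,"dz":0,"yaw":0}]';python3 pf.py;python3 slip.py pics/w8.png
```

```text
time_s: 24.68
ee_pos: [588.3, 115.3, 82.4]
ee_rot: [179.9, 24.9, -23.3]
force: [5.1, -2.1, 1.3]
gripper_width: 49.6
gripper_force: 60.0
post xyz -45.8 -0.1 82.4 F -5.5 -0.1 1.3 q [  4.   38.2  81.   11.1  83.4 113.8]
time_s: 24.92
ee_pos: [588.1, 115.4, 81.6]
ee_rot: [179.9, 25.0, -23.3]
force: [5.0, -3.4, 3.7]
gripper_width: 49.9
gripper_force: 60.0
post xyz -45.6 -0.1 81.6 F -5.9 1.1 3.7 q [  4.   38.3  81.1  11.2  83.3 113.7]
time_s: 25.18
ee_pos: [587.8, 115.5, 80.6]
ee_rot: [179.9, 25.0, -23.3]
force: [4.3, -2.6, 7.1]
gripper_width: 49.9
gripper_force: 60.0
post xyz -45.3 -0.1 80.6 F -5.0 0.6 7.1 q [  4.   38.3  81.1  11.2  83.2 113.7]
frontwall 0 0 0.97
floor-back -1 0 0.91
finger -3 4 0.96
```

It reached a firm stop at about 82.5. I relieve the overpress, open, and look before retreating.

```bash
python3 -m crank '[{"dx":0.0015,"dy":-0.0006,"dz":0.005,"yaw":0},{"dx":0,"dy":0,"dz":0,"yaw":0}]';python3 pf.py
python3 -m crank '[{"dx":0,"dy":0,"dz":0,"yaw":0},{"dx":0,"dy":0,"dz":0,"yaw":0},{"dx":0,"dy":0,"dz":0,"yaw":0},{"dx":0,"dy":0,"dz":0,"yaw":0}]' 0.75;python3 pf.py
python3 slip.py pics/w9.png
```

```text
time_s: 25.48
ee_pos: [588.1, 115.3, 82.3]
ee_rot: [179.8, 25.1, -23.3]
force: [1.2, -0.2, -3.4]
gripper_width: 49.9
gripper_force: 60.0
post xyz -45.7 0.0 82.3 F -1.2 -0.3 -3.4 q [  4.   38.3  80.9  11.1  83.6 113.8]
time_s: 25.98
ee_pos: [589.1, 115.0, 83.1]
ee_rot: [179.9, 25.0, -23.3]
force: [0.5, -0.1, -0.5]
gripper_width: 68.5
gripper_force: 0.0
post xyz -46.7 -0.1 83.1 F -0.5 -0.1 -0.5 q [  3.9  38.3  80.8  11.1  83.6 113.8]
frontwall -12 1 0.72
floor-back -1 0 0.94
finger -12 -7 0.91
```

View pics/w9b.png

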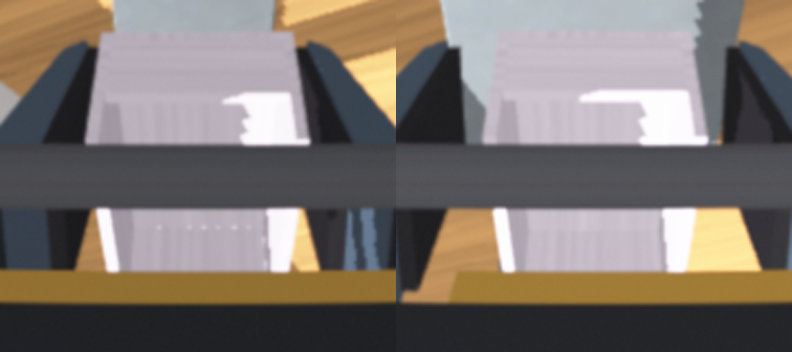

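The tray stayed put and level with the jaws open. I back straight out, rise, and move aside so the fixed cameras can see it.

```bash
python3 -m crank '[{"dx":0.01,"dy":-0.0044,"dz":0,"yaw":0},{"dx":0.02,"dy":-0.0087,"dz":0,"yaw":0},{"dx":0.04,"dy":-0.0174,"dz":0,"yaw":0},{"dx":0.05,"dy":-0.022,"dz":0,"yaw":0},{"dx":0.03,"dy":-0.013,"dz":0.03,"yaw":0},{"dx":0,"dy":-0.05,"dz":0.05,"yaw":0},{"dx":-0.02,"dy":-0.06,"dz":0.03,"yaw":0},{"dx":-0.02,"dy":-0.06,"dz":0,"yaw":0},{"dx":-0.02,"dy":-0.06,"dz":0,"yaw":0},{"dx":0,"dy":-0.06,"dz":0,"yaw":0}]'
python3 -m crank '[{"dx":0,"dy":-0.06,"dz":0,"yaw":0},{"dx":0,"dy":-0.06,"dz":0,"yaw":0},{"dx":0,"dy":0,"dz":0,"yaw":0}]'
python3 - <<'E'
from h import *
im=save('scene','pics/s9.png');t=save('top','pics/t9.png');c=cam('scene')
a=np.radians(156.4);R=np.array([[np.cos(a),-np.sin(a),0],[np.sin(a),np.cos(a),0],[0,0,1]])
z=lambda im,x,y,w,h,f:cv2.resize(im[y:y+h,x:x+w,::-1],None,fx=f,fy=f,interpolation=cv2.INTER_CUBIC)
A=z(im,290,145,70,120,5); clean=A.copy()
for dz in (0,):
  for p in [(-45,-25,0),(-45,25,0),(-45,-25,22),(-45,25,22),(45,-25,68),(45,25,68)]:
    q=proj(R@(np.array(p,float)+[-16,0,66+dz])+[546.3,133.6,0],c)[0]; cv2.circle(A,tuple(int(v) for v in (q-[290,145])*5+2),3,(0,0,255),-1)
B=np.zeros((600,100,3),np.uint8);B2=cv2.resize(t[100:280,120:520,::-1],(100,45))
cv2.imwrite('pics/final.png',np.hstack([clean,A]))
E
```

```text
time_s: 27.28
ee_pos: [660.5, -171.3, 171.6]
ee_rot: [179.9, 24.9, -23.4]
force: [0.8, -0.1, -0.6]
gripper_width: 68.7
gripper_force: 0.0
time_s: 27.65
ee_pos: [660.6, -269.8, 169.8]
ee_rot: [179.8, 24.9, -23.7]
force: [0.2, 1.0, -0.1]
gripper_width: 68.2
gripper_force: 0.0
```

View pics/final.png

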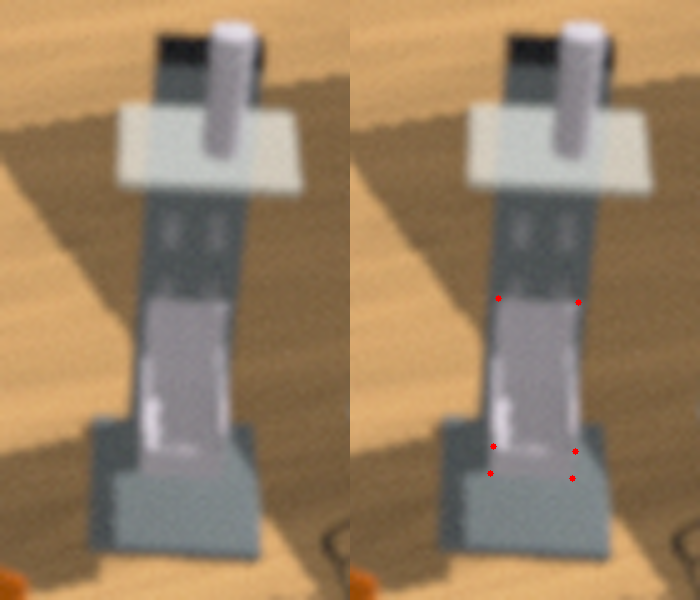

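In the final view the tray hangs on the lowest slots. Its back top is at crop rows 298–302 and its front bottom near 475, both matching the projected home pose within about 1 mm, and the pill tube and shelf are unchanged. Handing in.

```bash
python3 -c "
from workcell import ticket;print(ticket.job_done())"
```

```text
the job is handed in; nothing more can be done
None
```

The tray hangs on the lowest pair of slots, snapped home and level to within about 1 mm in the last picture; I let go, touched nothing else, and handed the job in at about 28 s of the 51 s allowed.

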